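Index the bearing arm one hole towards the yo-yo

TASK

Bring the bearing round to its yo-yo: hook a fingertip through the pull ring on the vise's index arm, lift the spring pin clear of its hole, swing the arm exactly one hole towards the side where the yo-yo lies, and let the pin spring fully home in that hole. Work only from inside the ring, never pinching it, and leave the loose things on the bench where they lie.

Things in the scene. Friction and masses are not known exactly. Their poses are not given: they have to be found in the camera images.
- vise: small chipped green cast-iron vise, fixed, clamping a dark steel index plate. Origin on the bench under the arm's upright pivot; own z up. The plate (top 82 mm above the bench, 12 mm thick) fans out to its own -x, roughly towards the robot, with five 13 mm holes 140 mm from the pivot, 0.436 rad (25 deg) apart; the middle one lies along own -x.
- swing_arm (a joint): angle (rad) of the flat aluminium arm over the plate, 26 mm wide, top at 98 mm, reaching 170 mm from the pivot. 0 = along the vise's own -x, in the middle hole, its start; positive swings the free end to the vise's own +y. Holes at -0.872, -0.436, 0, 0.436, 0.872. It turns (light friction) only with the pin up; play in a hole about 0.015.
- index_pin (a joint): lift (m) of the upright spring index pin in the arm, 140 mm from the pivot: 0 = home in a hole, 0.014 = its round tip just clears the plate, 0.020 = top stop. The spring pushes it down, 5 N at home, 8 N at the top. Let go between holes it rides on the plate at 0.014 and drops in when the arm reaches a hole.
- ring_center (a point): centre of the pull ring fixed on the pin, opening 52 mm; with the pin home 153 mm above the bench, 23 mm nearer the pivot than the pin. It faces outwards and up (top leans 43 deg to the pivot): a shut fingertip tilted 30 to 45 deg from straight down, pointing to the pivot, passes through; 45 mm free behind. From mid-opening it has some 15 mm to go before it bears on the ring's top. Own x along the arm to the pivot, z up.
- ring_rim: thick outer bead, 9 mm, all round the outside of the pull ring (75 mm over all), rising and turning with it. Fingers pressing hard on it while the pin is up count as pinching. Origin on the pin's axis, 98 mm above the bench with the pin home; own x along the arm to the pivot.
- bearing_on_arm (a point): brass bearing 26 mm across, 8 mm thick, on a short upright steel axle fixed on the arm 50 mm from the pivot (point at the bearing's centre, 110 mm above the bench; axle top 128 mm)
- yoyo_center (a point): centre of the loose faded wooden yo-yo lying flat on the bench, 56 mm across, 36 mm high, some 200 mm to one side of the vise; its side (the vise's own +y or -y) is the way the arm must go
- tool_handle_center (a point): centre of a loose bakelite tool handle lying on the bench on the other side, 95 x 24 x 22 mm plus a 40 mm metal ferrule and stub; leave alone
- cover_box_center (a point): centre of a loose closed box with a spring latch, 79 x 109 x 48 mm, on the bench beside the vise; leave alone
Mind the look-alikes: they are no part of the job. Of the things that look like the part that bears yoyo_center, the middle-sized one is meant.

How it is judged:
On the way:
1. the pin is lifted out of its starting hole before the arm swings (value of joint index_pin above 0.009 m and value of joint swing_arm between -0.06 and 0.06 rad), for 0.05 s.
At the end, for the whole second after the job is handed in: the arm stands at the first hole on the yo-yo's side (within 0.04 rad), at rest, and the pin is fully home (lifted less than 2 mm) (((y of yoyo_center in the frame of vise above 0 m and value of joint swing_arm between 0.396 and 0.476 rad) or (y of yoyo_center in the frame of vise below 0 m and value of joint swing_arm between -0.476 and -0.396 rad)) and value of joint index_pin below 0.002 m and velocity of joint swing_arm between -0.05 and 0.05 rad/s); the robot touches nothing.
It fails at once if the yo-yo is shifted or picked up (more than 20 mm) (distance of yoyo_center from where it was at the start of the episode above 0.02 m).
It fails at once if the tool handle is shifted or picked up (more than 20 mm) (distance of tool_handle_center from where it was at the start of the episode above 0.02 m).
It fails at once if the cover box is shifted or picked up (more than 20 mm) (distance of cover_box_center from where it was at the start of the episode above 0.02 m).
It fails at once if the ring is pinched or held from outside: fingers press on its outer bead (over 10 N) while the pin is up (contact force between the fingers and ring_rim above 10 N and value of joint index_pin above 0.004 m).
It also fails if it takes over 51 s, if anything falls off the work surface, if the arm or the gripper's body presses on something with over 40 N, if the wrist force passes 120 N, or if a joint passes its speed limit or range.

ROBOT

A 6-joint arm with a two-finger parallel gripper is mounted at the origin on the work surface. World frame = base frame: x ahead of the robot, y to its left, z up, the work surface at z = 0. Lengths are in m, angles in rad, forces in N, time in s.
With the tool pointing down it reaches from about 0.375 to 0.75 m from the base axis. Payload 9 kg.
Tool frame: the origin (TCP) lies between the finger pads; the fingertips stand 11 mm ahead of it and the grasp point (between the pads) lies 8 mm behind it; z points along the fingers, y is the line along which they close (so a half turn about z gives the same grasp; the last joint's range is limited). The gripper opens to 85 mm and grips with 20 to 120 N. Pads are 22 mm wide; open, the fingers measure 114 mm over their backs; the gripper's body (76 mm by 85 mm) begins 54 mm behind the grasp point. The pads swing forward as they close: fully open they stand 13 mm farther back than shut.
Start: joints at [1.116, 0.104, 0.097, 1.564, 0, 1.353], TCP at [0.141, 0.583, 0.242] pointing down, gripper open.
Joint ranges: [-2.99, 2.99], [-0.84, 1.86], [-1.1, 1.16], [-1.84, 2.11], [-1.51, 1.56], [-3.14, 3.14]. Speed limits (rad/s): [2.22, 2.22, 2.57, 3.14, 3.14, 3.14].

INTERFACE

Orientations are given as a rotation vector (axis times angle).
In Python, from cell import manip gives the robot as it stands.
- The arm moves only by the tool step_arm, never from a script. Its argument "rows" is a list of rows, each an object with "linear": the shift along the tool's x, y, z in m, a list of three; "rot": the turn, a rotation vector about the tool's x, y, z in rad, a list of three; "claw": the opening in per cent of the stroke, from 0 (shut) to 100 (fully open). In form: [{"linear": [dx, dy, dz], "rot": [rx, ry, rz], "claw": claw}, ...]. A call has exactly 8 rows; each row shifts and turns the commanded pose from where the row before left it, along the tool's axes as they then stand; what a row does not reach is not made up. A row lasts 1/12 s, in which the tool goes at most 41.7 mm and 7.16 degrees, less where a joint would pass 70% of its speed; a pose out of reach is approached as far as the arm can. A call with a gripper value outside its range is refused whole. The fingers move at their own pace and stop on an object; "force" is the grip in N (left out, the last holds). Time passes only in rows, so rows that do not move let the fingers close, or fill a call up. It gives the time, the measured TCP pose, the force, the opening and the grip force at its end, in the units of the state.
- manip.observe(): the state, without advancing time (a new reading comes with each control period).
- manip.read_camera(name): name is "scene" or "top"; returns (picture, depth): 480x640x3 uint8, red, green, blue; 480x640 float32, m along the optical axis (not along the pixel's ray), 0 where there is no reading.
- manip.camera_model(name): a dict with "K" (3x3 intrinsics, pixels), "R" (3x3) and "t" (3): a world point X has camera coordinates R X + t. Camera axes: x right, y down, z forward; pixel columns grow to the right and rows downward; lengths in m; the calibration is good to about 2 mm. A picture is of the moment at which its call begins. camera_model takes no time and is no camera call.
- manip.close_job(): hands the job in; it is judged then, once.
Trained networks look in the newest picture that a camera, given by its name, has taken for a name from the list of things; names that differ only in an ending like _2 or _b are one class to them, and where a whole thing is asked for, a point or a joint stands for the part that bears it (a point fixed in the world has none). Each returns a list of dicts, best first, with "score" (0 to 1); they miss things now and then, are a little off and sometimes report something else, mostly with a low value. They report only what shows in the picture. A call takes as long as a camera call. They do not tell look-alikes from the thing itself.
- manip.search_frame(camera, target): "uv" ([column, row] in pixels, amid what is visible of it).
- manip.tip_of(camera, target): "uv" ([column, row] in pixels: a listed point, or the origin of a listed thing).
The state is a dict: "time": time; "joint_positions": joint angles; "joint_velocities": joint speeds; "joint_efforts": joint torques, N m; "eef_pos": TCP position; "tcp_rot": TCP orientation; "wrist_force": force on the tool from outside, world axes, zero at the start; "moment": the same for the moment, N m; "width": finger opening in m; "grasp_force": force on a finger pad.
Only numpy, scipy, OpenCV 4.12 (cv2) and the standard library are available. Lean on these libraries where they do the work, as an engineer would, in place of code of your own. Each camera call takes 0.05 s, during which the arm holds its last target. There are 200 camera calls.

## Working session

There is one attempt and no reset: what is moved stays moved. The work goes in short steps, Python scripts to look and compute and a tool call to move; the robot and the scene stay as the last step left them, time stands still between calls to the robot, and variables do not carry over. Pictures are saved under pics/ and viewed, at most 10 in all, crops included, and the job is handed in when it is done.

Besides the shell and the picture viewer there is one more tool, called after "Call:" in YAML: its name, and indented under it one key for each argument. step_arm: Moves the arm, as the interface text tells. Its arguments: {"type":"object","properties":{"rows":{"type":"array"},"force":{"type":"number"}},"required":["rows"]}

```bash
mkdir -p pics
cat > h.py <<'E'
from cell import manip
import numpy as np, cv2
from scipy.spatial.transform import Rotation as Ro
def px2w(c,uv,d):
    m=manip.camera_model(c);K=np.array(m["K"]);R=np.array(m["R"]);t=np.array(m["t"])
    u,v=uv;p=np.linalg.inv(K)@[u,v,1]*d
    return R.T@(p-t)
def ray_z(c,uv,z):
    a=px2w(c,uv,0.);b=px2w(c,uv,1.)
    return a+(b-a)*(z-a[2])/(b[2]-a[2])
def w2px(c,X):
    m=manip.camera_model(c);p=np.array(m["K"])@(np.array(m["R"])@X+np.array(m["t"]));return p[:2]/p[2]
E
python3 - <<'E'
from h import *
np.set_printoptions(precision=4,suppress=True)
for c in("scene","top"):
    im,d=manip.read_camera(c);cv2.imwrite(f"pics/{c}0.png",im[:,:,::-1]);np.save(f"{c}0.npy",d)
    for t,z in(("vise",0),("ring_center",.153),("ring_rim",.098),("bearing_on_arm",.110),("yoyo_center",.018),("tool_handle_center",.011),("cover_box_center",.024)):
        for r in manip.tip_of(c,t)[:4]:
            print(c,t,np.round(r["uv"]),round(r["score"],2),ray_z(c,r["uv"],z))
print(manip.observe())
E
```

```text
scene vise [296. 291.] 0.59 [ 0.703  -0.0223 -0.    ]
scene ring_center [302. 198.] 0.6 [ 0.5853 -0.0166  0.153 ]
scene ring_rim [304. 209.] 0.46 [ 0.5611 -0.0173  0.098 ]
scene bearing_on_arm [299. 235.] 0.77 [ 0.6464 -0.0174  0.11  ]
scene bearing_on_arm [396. 259.] 0.51 [0.6945 0.1712 0.11  ]
scene yoyo_center [395. 259.] 0.8 [0.6187 0.1822 0.018 ]
scene yoyo_center [451. 260.] 0.77 [0.6132 0.3002 0.018 ]
scene yoyo_center [211. 240.] 0.55 [ 0.5906 -0.2253  0.018 ]
scene yoyo_center [401. 226.] 0.5 [0.5208 0.1983 0.018 ]
scene tool_handle_center [211. 240.] 0.6 [ 0.5861 -0.2277  0.011 ]
scene cover_box_center [376. 318.] 0.92 [0.7718 0.1403 0.024 ]
top vise [342. 247.] 0.55 [ 0.6912 -0.0186  0.    ]
top ring_center [336. 298.] 0.93 [ 0.5775 -0.0128  0.153 ]
top ring_rim [336. 314.] 0.77 [ 0.5575 -0.0178  0.098 ]
top bearing_on_arm [342. 257.] 0.68 [ 0.6506 -0.0176  0.11  ]
top yoyo_center [225. 269.] 0.95 [0.6201 0.1903 0.018 ]
top yoyo_center [160. 264.] 0.95 [0.614  0.3092 0.018 ]
top yoyo_center [213. 320.] 0.81 [0.5262 0.195  0.018 ]
top tool_handle_center [452. 313.] 0.75 [ 0.5914 -0.2295  0.011 ]
top cover_box_center [263. 193.] 0.74 [0.7702 0.1409 0.024 ]
top cover_box_center [226. 269.] 0.74 [0.6187 0.1868 0.024 ]
{'time': 0.8, 'joint_positions': array([1.1163, 0.1041, 0.0973, 1.5639, 0.    , 1.3531]), 'joint_velocities': array([ 0.0009, -0.001 , -0.0009, -0.0012,  0.0001,  0.0007]), 'joint_efforts': array([ -0.0007, -55.673 ,  50.3741,   0.0007,  -0.0002,  -0.    ]), 'eef_pos': array([0.1408, 0.5833, 0.2424]), 'tcp_rot': array([0.3711, 3.1196, 0.0002]), 'wrist_force': array([-1.0527, -0.0404,  0.3307]), 'moment': array([ 0.0097, -0.0072, -0.0119]), 'grasp_force': 0.0, 'width': 0.0854690505054622}
```

View pics/scene0.png

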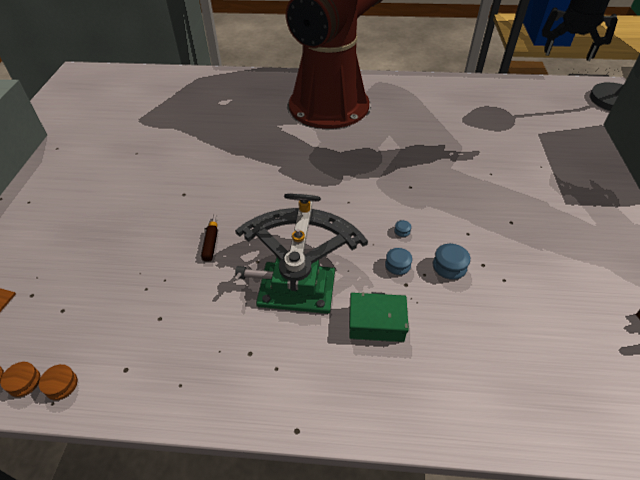

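Run:
```python
import cv2
im=cv2.imread("pics/top0.png")[150:375,120:480];cv2.imwrite("pics/top0c.png",cv2.resize(im,None,fx=2.2,fy=2.2,interpolation=cv2.INTER_CUBIC))
```

```text
(no output)
```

View pics/top0c.png

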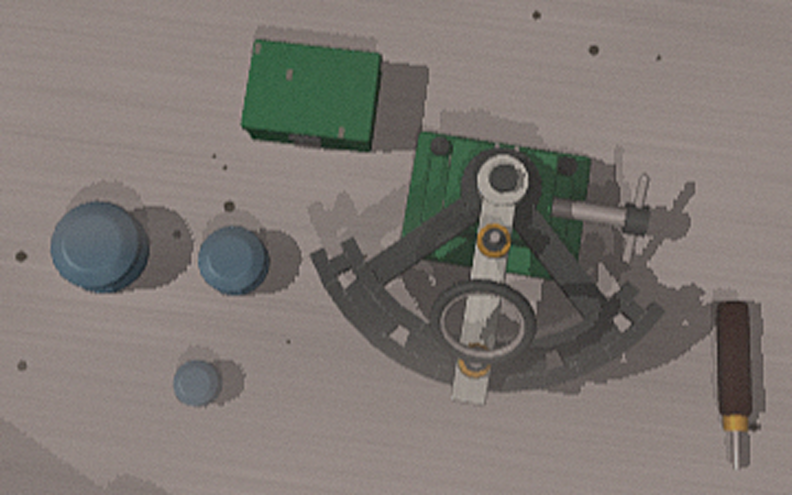

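The three blue yo-yos in the top crop are at full-frame px (160,264) large, (225,269) middle and (213,320) small. The middle-sized one fits: it is about 200 mm from the vise. The orange pair in the scene view at (20,378) and (58,381) is far away. The handle is on the opposite side at (452,313). The yo-yo is at +y, so the swing is positive, moving the free end to world +y.

Run:
```python
from h import *
np.set_printoptions(precision=4,suppress=True)
def cloud(c):
    d=np.load(f"{c}0.npy");m=manip.camera_model(c);K=np.array(m["K"]);v,u=np.nonzero(d>0)
    p=(np.linalg.inv(K)@np.vstack([u,v,np.ones(len(u))]))*d[v,u]
    return (np.array(m["R"]).T@(p-np.array(m["t"])[:,None])).T
for c in("top","scene"):
    P=cloud(c);Q=P[(P[:,0]>.48)&(P[:,0]<.76)&(abs(P[:,1]+.02)<.13)]
    a=Q[(abs(Q[:,2]-.098)<.004)&(Q[:,0]<.68)];print(c,len(a),a.min(0),a.max(0))
    for lo in np.arange(.5,.68,.02):
        s=a[(a[:,0]>=lo)&(a[:,0]<lo+.02)]
        if len(s):print(round(lo,2),len(s),s[:,1].min(),np.median(s[:,1]),s[:,1].max(),s[:,2].mean())
    r=Q[(Q[:,2]>.118)&(Q[:,0]<.625)];print("ring",len(r),r.min(0),r.max(0),(r.min(0)+r.max(0))/2)
    pv=Q[(Q[:,0]>.66)&(Q[:,2]>.104)];print("pivot",len(pv),pv.min(0),pv.max(0),(pv.min(0)+pv.max(0))/2)
# fit
pts=[(0,.697,-.0205),(.05,.6485,-.0175),(.117,.5814,-.0147),(.140,.5593,-.0175)]
r,x,y=np.array(pts).T;print(np.polyfit(r,x,1),np.polyfit(r,y,1))
```

```text
top 920 [ 0.5262 -0.0352  0.0941] [ 0.6799 -0.0032  0.1017]
0.52 131 -0.02881021216612219 -0.01625746016299856 -0.003188402157865756 0.09735804802249541
0.54 76 -0.02953722841622649 -0.01501639449151353 -0.0034960418712489203 0.09734635956891742
0.56 105 -0.030826055075167672 -0.018039385115218246 -0.004932189633635544 0.0974376107542326
0.58 185 -0.03137534179826742 -0.018393896888138393 -0.005408923912226339 0.09727677640448669
0.6 76 -0.031777382852281 -0.019765073522543433 -0.006408903590491526 0.09760122001176748
0.62 157 -0.03338902365388321 -0.02012332384886274 -0.007248781817245436 0.09722188155207884
0.64 22 -0.03434113021050739 -0.010391950250448428 -0.008033826252702388 0.09736952271269739
0.66 168 -0.03524297963620836 -0.021907578908566504 -0.009163538205982917 0.09786309601676901
ring 913 [ 0.5445 -0.0548  0.1181] [0.6063 0.0192 0.1833] [ 0.5754 -0.0178  0.1507]
pivot 141 [ 0.6788 -0.0404  0.1042] [ 0.7131 -0.0122  0.113 ] [ 0.6959 -0.0263  0.1086]
scene 382 [ 0.5329 -0.034   0.094 ] [ 0.6797 -0.0034  0.102 ]
0.52 4 -0.006434390822091511 -0.0060402042395973805 -0.0039428
[... 189 characters left out ...]
178357929 0.09665612906387665
0.58 78 -0.030292042094364213 -0.018145060131861006 -0.005421490131447713 0.09597117283217205
0.6 74 -0.032000430540524503 -0.01840258851271844 -0.005809815638944757 0.09609721920228566
0.62 17 -0.02922591161661527 -0.010280506506602472 -0.006622160511692107 0.09656902436249835
0.64 50 -0.03318258518956903 -0.019129179607831205 -0.007937776186413736 0.09683099924945454
0.66 85 -0.03395198716526904 -0.02070064322898541 -0.008568215857364813 0.09631379354933013
ring 248 [ 0.5578 -0.0521  0.1182] [0.6078 0.0196 0.1817] [ 0.5828 -0.0162  0.1499]
pivot 96 [ 0.66   -0.032   0.1041] [ 0.7095 -0.0121  0.1124] [ 0.6848 -0.0221  0.1083]
[-0.9868  0.6973] [ 0.028  -0.0197]
```

Call:
step_arm:
  rows:
    - {"linear": [0, 0, 0], "rot": [0, 0, 0], "claw": 0}
    - {"linear": [0, 0, -0.03], "rot": [0, 0, 0], "claw": 0}
    - {"linear": [0, 0, -0.03], "rot": [0, 0, 0], "claw": 0}
    - {"linear": [-0.02, -0.03, 0], "rot": [0, -0.1, 0], "claw": 0}
    - {"linear": [-0.02, -0.03, 0], "rot": [0, -0.1, 0], "claw": 0}
    - {"linear": [-0.02, -0.03, 0], "rot": [0, -0.1, 0], "claw": 0}
    - {"linear": [-0.02, -0.03, 0], "rot": [0, -0.1, 0], "claw": 0}
    - {"linear": [0, 0, 0], "rot": [0, 0, 0], "claw": 0}

```text
time: 1.47
eef_pos: [0.1882, 0.444, 0.3144]
tcp_rot: [0.322, 2.719, -0.069]
wrist_force: [-1.2, -1.1, 0.5]
width: -0.0002
grasp_force: 0.0
```

```bash
cat >> h.py <<'E'
PIV=np.array([.697,-.0232]);PSI=-.046
def goal(swing=0,tilt=42,back=.07,lift=0,r=.117,inx=0):
    a=PSI-swing;e=np.array([np.cos(a),np.sin(a),0])
    t=np.radians(tilt);z=e*np.sin(t)-np.array([0,0,np.cos(t)])
    y=np.array([-e[1],e[0],0]);x=np.cross(y,z)
    p=np.r_[PIV,.153+lift]-e*r-z*back+inx*x
    return p,np.c_[x,y,z]
def delta(g):
    o=manip.observe();p,Rg=g;R=Ro.from_rotvec(o["tcp_rot"]).as_matrix()
    np.set_printoptions(precision=4,suppress=True)
    print("rot",Ro.from_matrix(R.T@Rg).as_rotvec(),"lin after rot",Rg.T@(p-o["eef_pos"]),"lin now",R.T@(p-o["eef_pos"]),"p",o["eef_pos"],"goal",p,"F",o["wrist_force"],"q",o["joint_positions"],"t",o["time"])
E
python3 -c "
from h import *
delta(goal())"
```

```text
rot [-0.1044 -0.3261 -0.1596] lin after rot [-0.1987 -0.4433  0.3261] lin now [-0.3634 -0.3661  0.2761] p [0.1882 0.444  0.3144] goal [ 0.5333 -0.0157  0.205 ] F [-1.1682 -1.0985  0.5257] q [ 1.1359 -0.2854 -0.1833  1.5898 -0.3981  1.3546] t 1.4667
```

Call:
step_arm:
  rows:
    - {"linear": [0, 0, 0], "rot": [-0.026, -0.0815, -0.04], "claw": 0}
    - {"linear": [0, 0, 0], "rot": [-0.026, -0.0815, -0.04], "claw": 0}
    - {"linear": [0, 0, 0], "rot": [-0.026, -0.0815, -0.04], "claw": 0}
    - {"linear": [0, 0, 0], "rot": [-0.026, -0.0815, -0.04], "claw": 0}
    - {"linear": [-0.012, -0.032, 0.018], "rot": [0, 0, 0], "claw": 0}
    - {"linear": [-0.012, -0.032, 0.018], "rot": [0, 0, 0], "claw": 0}
    - {"linear": [-0.012, -0.032, 0.018], "rot": [0, 0, 0], "claw": 0}
    - {"linear": [-0.012, -0.032, 0.018], "rot": [0, 0, 0], "claw": 0}

```text
time: 2.13
eef_pos: [0.2617, 0.3405, 0.2934]
tcp_rot: [0.062, 2.424, -0.051]
wrist_force: [0.1, 1.0, 2.9]
width: 0.0001
grasp_force: 0.0
```

Call:
step_arm:
  rows:
    - {"linear": [-0.012, -0.032, 0.018], "rot": [0, 0, 0], "claw": 0}
    - {"linear": [-0.012, -0.032, 0.018], "rot": [0, 0, 0], "claw": 0}
    - {"linear": [-0.012, -0.032, 0.018], "rot": [0, 0, 0], "claw": 0}
    - {"linear": [-0.012, -0.032, 0.018], "rot": [0, 0, 0], "claw": 0}
    - {"linear": [-0.012, -0.032, 0.018], "rot": [0, 0, 0], "claw": 0}
    - {"linear": [-0.012, -0.032, 0.018], "rot": [0, 0, 0], "claw": 0}
    - {"linear": [-0.012, -0.032, 0.018], "rot": [0, 0, 0], "claw": 0}
    - {"linear": [0, 0, 0], "rot": [0, 0, 0], "claw": 0}

```text
time: 2.8
eef_pos: [0.4214, 0.2267, 0.2957]
tcp_rot: [0.142, 2.485, -0.214]
wrist_force: [-0.4, -0.6, -0.1]
width: -0.0
grasp_force: 0.0
```

```bash
python3 -c "
from h import *
delta(goal())"
```

```text
rot [-0.1616 -0.0832 -0.0072] lin after rot [-0.0307 -0.237   0.1496] lin now [-0.0462 -0.2098  0.1826] p [0.4214 0.2267 0.2957] goal [ 0.5333 -0.0157  0.205 ] F [-0.4034 -0.5823 -0.1218] q [ 0.494  -0.8399 -0.6921  1.2194 -0.4602  0.489 ] t 2.8
```

Call:
step_arm:
  rows:
    - {"linear": [0, -0.03, 0.02], "rot": [0, 0, 0], "claw": 0}
    - {"linear": [0, -0.03, 0.02], "rot": [0, 0, 0], "claw": 0}
    - {"linear": [0, -0.03, 0.02], "rot": [0, 0, 0], "claw": 0}
    - {"linear": [0, -0.03, 0.02], "rot": [0, 0, 0], "claw": 0}
    - {"linear": [0, -0.03, 0.01], "rot": [-0.05, -0.02, 0], "claw": 0}
    - {"linear": [0, -0.03, 0.01], "rot": [-0.06, -0.03, 0], "claw": 0}
    - {"linear": [0, -0.02, 0.01], "rot": [-0.05, -0.03, 0], "claw": 0}
    - {"linear": [0, 0, 0], "rot": [0, 0, 0], "claw": 0}

```text
time: 3.47
eef_pos: [0.5507, 0.0775, 0.2526]
tcp_rot: [0.111, 2.521, -0.099]
wrist_force: [-0.1, 0.0, 0.9]
width: 0.0003
grasp_force: 0.0
```

```bash
python3 -c "
from h import *
delta(goal())"
```

```text
rot [-0.0708 -0.1152 -0.0157] lin after rot [ 0.0416 -0.0938  0.0266] lin now [ 0.0364 -0.0922  0.0377] p [0.5507 0.0775 0.2526] goal [ 0.5333 -0.0157  0.205 ] F [-0.0868  0.0398  0.8838] q [-0.0633 -0.8396 -0.7729  1.0195 -0.0598  0.0057] t 3.4667
```

Call:
step_arm:
  rows:
    - {"linear": [0.01, -0.025, 0], "rot": [0, 0, 0], "claw": 0}
    - {"linear": [0.01, -0.025, 0], "rot": [0, 0, 0], "claw": 0}
    - {"linear": [0.01, -0.025, 0], "rot": [0, 0, 0], "claw": 0}
    - {"linear": [0.006, -0.017, 0.02], "rot": [0, 0, 0], "claw": 0}
    - {"linear": [0, 0, 0], "rot": [-0.035, -0.06, -0.008], "claw": 0}
    - {"linear": [0, 0, 0], "rot": [-0.035, -0.055, -0.008], "claw": 0}
    - {"linear": [0, 0, 0], "rot": [0, 0, 0], "claw": 0}
    - {"linear": [0, 0, 0], "rot": [0, 0, 0], "claw": 0}

```text
time: 4.13
eef_pos: [0.5843, -0.0043, 0.2278]
tcp_rot: [0.059, 2.476, -0.027]
wrist_force: [-0.7, 0.8, 0.2]
width: 0.0
grasp_force: 0.0
```

```bash
python3 -c "
from h import *
delta(goal())"
```

```text
rot [-0.0058 -0.0682  0.0009] lin after rot [ 0.0527 -0.0137 -0.0167] lin now [ 0.0537 -0.0138 -0.013 ] p [ 0.5843 -0.0043  0.2278] goal [ 0.5333 -0.0157  0.205 ] F [-0.6592  0.8048  0.2308] q [-0.3122 -0.8406 -0.8373  0.9253  0.1573 -0.2119] t 4.1333
```

```bash
python3 -c "
from h import *
for t in (34,31): delta(goal(tilt=t,back=.055))"
```

```text
rot [-0.0059  0.0714  0.0005] lin after rot [ 0.0448 -0.0137  0.0051] lin now [ 0.045  -0.0137  0.0019] p [ 0.5843 -0.0043  0.2278] goal [ 0.5494 -0.0164  0.1986] F [-0.6592  0.8048  0.2308] q [-0.3122 -0.8406 -0.8373  0.9253  0.1573 -0.2119] t 4.1333
rot [-0.0059  0.1237  0.0003] lin after rot [ 0.0416 -0.0137  0.0073] lin now [ 0.0422 -0.0137  0.0022] p [ 0.5843 -0.0043  0.2278] goal [ 0.5518 -0.0165  0.2001] F [-0.6592  0.8048  0.2308] q [-0.3122 -0.8406 -0.8373  0.9253  0.1573 -0.2119] t 4.1333
```

Call:
step_arm:
  rows:
    - {"linear": [0, 0, -0.01], "rot": [-0.003, 0.062, 0], "claw": 0}
    - {"linear": [0, 0, 0], "rot": [-0.003, 0.062, 0], "claw": 0}
    - {"linear": [0.01, -0.004, 0], "rot": [0, 0, 0], "claw": 0}
    - {"linear": [0.01, -0.004, 0], "rot": [0, 0, 0], "claw": 0}
    - {"linear": [0.01, -0.004, 0], "rot": [0, 0, 0], "claw": 0}
    - {"linear": [0.01, -0.002, 0], "rot": [0, 0, 0], "claw": 0}
    - {"linear": [0.002, 0, 0.01], "rot": [0, 0, 0], "claw": 0}
    - {"linear": [0, 0, 0], "rot": [0, 0, 0], "claw": 0}

```text
time: 4.8
eef_pos: [0.5469, -0.0159, 0.2045]
tcp_rot: [0.058, 2.6, -0.016]
wrist_force: [-0.5, 0.6, -1.2]
width: 0.0001
grasp_force: 0.0
```

```bash
python3 -c "
from h import *
for t in (35,31): delta(goal(tilt=t,back=.055))"
```

```text
rot [ 0.0008 -0.07    0.0014] lin after rot [ 0.0023 -0.0004  0.0062] lin now [ 0.0019 -0.0004  0.0064] p [ 0.5469 -0.0159  0.2045] goal [ 0.5486 -0.0164  0.1981] F [-0.5185  0.5566 -1.196 ] q [-0.3561 -0.8104 -0.8079  1.0539  0.1585 -0.2695] t 4.8
rot [ 0.0008 -0.0002  0.0014] lin after rot [-0.002  -0.0004  0.0062] lin now [-0.002  -0.0004  0.0062] p [ 0.5469 -0.0159  0.2045] goal [ 0.5518 -0.0165  0.2001] F [-0.5185  0.5566 -1.196 ] q [-0.3561 -0.8104 -0.8079  1.0539  0.1585 -0.2695] t 4.8
```

Call:
step_arm:
  rows:
    - {"linear": [-0.002, 0, 0.006], "rot": [0, 0, 0], "claw": 0}
    - {"linear": [0, 0, 0.01], "rot": [0, 0, 0], "claw": 0}
    - {"linear": [0, 0, 0.01], "rot": [0, 0, 0], "claw": 0}
    - {"linear": [0, 0, 0.01], "rot": [0, 0, 0], "claw": 0}
    - {"linear": [0, 0, 0.008], "rot": [0, 0, 0], "claw": 0}
    - {"linear": [0, 0, 0.006], "rot": [0, 0, 0], "claw": 0}
    - {"linear": [0, 0, 0], "rot": [0, 0, 0], "claw": 0}
    - {"linear": [0, 0, 0], "rot": [0, 0, 0], "claw": 0}

```text
time: 5.47
eef_pos: [0.5747, -0.0177, 0.1635]
tcp_rot: [0.058, 2.599, -0.015]
wrist_force: [1.1, -0.3, -0.1]
width: -0.0001
grasp_force: 0.0
```

```bash
python3 -c "
from h import *
delta(goal(tilt=36,back=-.018))
a,_=manip.read_camera('scene');b,_=manip.read_camera('top')
f=lambda i:cv2.resize(i[:,:,::-1],None,fx=4,fy=4,interpolation=cv2.INTER_CUBIC)
cv2.imwrite('pics/in1.png',np.hstack([f(a[160:280,255:350]),f(b[230:350,290:385])]))"
```

```text
rot [ 0.0013 -0.0866  0.0013] lin after rot [0.0018 0.0001 0.0297] lin now [-0.0008  0.0001  0.0297] p [ 0.5747 -0.0177  0.1635] goal [ 0.5907 -0.0183  0.1384] F [ 1.0673 -0.3476 -0.1203] q [-0.3366 -0.7001 -0.8187  0.9295  0.1495 -0.2523] t 5.4667
```

View pics/in1.png

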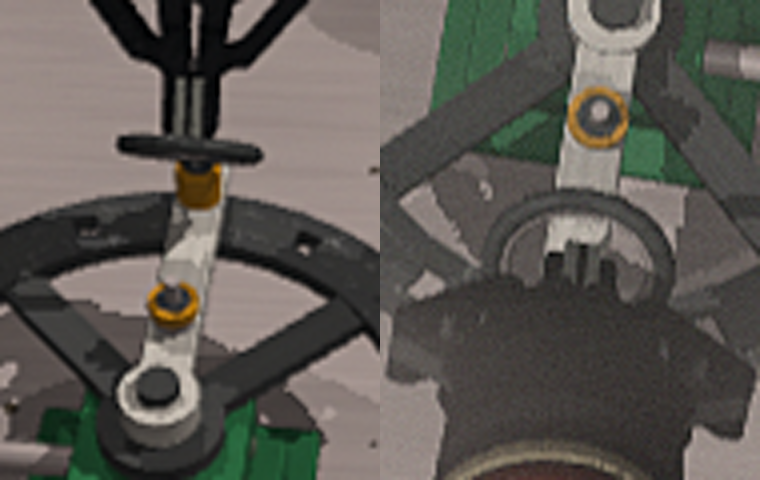

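The crop shows the shut fingers centred in the ring opening: (190,150) in the left half and (585,260) in the right half. I'll insert deeper and tilt a little more.

Call:
step_arm:
  rows:
    - {"linear": [0, 0, 0.008], "rot": [0, 0, 0], "claw": 0}
    - {"linear": [0, 0, 0.008], "rot": [0, -0.03, 0], "claw": 0}
    - {"linear": [0, 0, 0.007], "rot": [0, -0.03, 0], "claw": 0}
    - {"linear": [0, 0, 0.005], "rot": [0, -0.03, 0], "claw": 0}
    - {"linear": [0, 0, 0], "rot": [0, 0, 0], "claw": 0}
    - {"linear": [0, 0, 0], "rot": [0, 0, 0], "claw": 0}
    - {"linear": [0, 0, 0], "rot": [0, 0, 0], "claw": 0}
    - {"linear": [0, 0, 0], "rot": [0, 0, 0], "claw": 0}

```text
time: 6.23
eef_pos: [0.5902, -0.0186, 0.1415]
tcp_rot: [0.055, 2.508, -0.019]
wrist_force: [0.8, -0.3, -0.3]
width: -0.0001
grasp_force: 0.0
```

```bash
python3 -c "
from h import *
delta(goal(tilt=36,back=-.018))
g=goal(tilt=36)[1];print(g.T@[0,0,1])"
```

```text
rot [0.0007 0.0051 0.0015] lin after rot [0.0014 0.0004 0.0027] lin now [0.0014 0.0004 0.0027] p [ 0.5902 -0.0186  0.1415] goal [ 0.5907 -0.0183  0.1384] F [ 0.7899 -0.3483 -0.274 ] q [-0.3417 -0.7629 -0.9349  0.7866  0.1741 -0.2424] t 6.2333
[-0.5878  0.     -0.809 ]
```

Call:
step_arm:
  rows:
    - {"linear": [-0.0012, 0, -0.0016], "rot": [0, 0, 0], "claw": 0}
    - {"linear": [-0.0012, 0, -0.0016], "rot": [0, 0, 0], "claw": 0}
    - {"linear": [-0.0012, 0, -0.0016], "rot": [0, 0, 0], "claw": 0}
    - {"linear": [-0.0012, 0, -0.0016], "rot": [0, 0, 0], "claw": 0}
    - {"linear": [-0.0012, 0, -0.0016], "rot": [0, 0, 0], "claw": 0}
    - {"linear": [-0.0012, 0, -0.0016], "rot": [0, 0, 0], "claw": 0}
    - {"linear": [-0.0012, 0, -0.0016], "rot": [0, 0, 0], "claw": 0}
    - {"linear": [0, 0, 0], "rot": [0, 0, 0], "claw": 0}

```text
time: 6.9
eef_pos: [0.5901, -0.0185, 0.1551]
tcp_rot: [0.055, 2.508, -0.018]
wrist_force: [-0.5, 0.2, -0.5]
width: -0.0
grasp_force: 0.0
```

Call:
step_arm:
  rows:
    - {"linear": [-0.0012, 0, -0.0016], "rot": [0, 0, 0], "claw": 0}
    - {"linear": [-0.0012, 0, -0.0016], "rot": [0, 0, 0], "claw": 0}
    - {"linear": [-0.0012, 0, -0.0016], "rot": [0, 0, 0], "claw": 0}
    - {"linear": [-0.0012, 0, -0.0016], "rot": [0, 0, 0], "claw": 0}
    - {"linear": [0, 0, 0], "rot": [0, 0, 0], "claw": 0}
    - {"linear": [0, 0, 0], "rot": [0, 0, 0], "claw": 0}
    - {"linear": [0, 0, 0], "rot": [0, 0, 0], "claw": 0}
    - {"linear": [0, 0, 0], "rot": [0, 0, 0], "claw": 0}

```text
time: 7.57
eef_pos: [0.5899, -0.0184, 0.1622]
tcp_rot: [0.056, 2.509, -0.018]
wrist_force: [-2.1, 0.1, -1.2]
width: -0.0002
grasp_force: 0.9
```

```bash
python3 -c "
from h import *
delta(goal(tilt=36,back=-.018))
a,_=manip.read_camera('scene')
for t in ('ring_center','bearing_on_arm'):print(t,[(r['uv'],r['score']) for r in manip.tip_of('scene',t)[:2]])
print(w2px('scene',np.array([.58,-.0178,.153])),w2px('scene',np.array([.58,-.0178,.17])))"
```

```text
rot [0.0012 0.0042 0.0013] lin after rot [0.0133 0.0001 0.0197] lin now [0.0134 0.0001 0.0197] p [ 0.5899 -0.0184  0.1622] goal [ 0.5907 -0.0183  0.1384] F [-2.1416  0.1298 -1.1884] q [-0.3416 -0.7693 -0.9004  0.8284  0.1742 -0.2422] t 7.5667
ring_center [([300.6, 198.2], 0.45)]
bearing_on_arm [([296.4, 234.3], 0.88)]
[301.6637 196.4491] [301.3694 190.1851]
```

Call:
step_arm:
  rows:
    - {"linear": [-0.0012, 0, -0.0016], "rot": [0, 0, 0], "claw": 0}
    - {"linear": [-0.0012, 0, -0.0016], "rot": [0, 0, 0], "claw": 0}
    - {"linear": [-0.0012, 0, -0.0016], "rot": [0, 0, 0], "claw": 0}
    - {"linear": [-0.0012, 0, -0.0016], "rot": [0, 0, 0], "claw": 0}
    - {"linear": [0, 0, 0], "rot": [0, 0, 0], "claw": 0}
    - {"linear": [0, 0, 0], "rot": [0, 0, 0], "claw": 0}
    - {"linear": [0, 0, 0], "rot": [0, 0, 0], "claw": 0}
    - {"linear": [0, 0, 0], "rot": [0, 0, 0], "claw": 0}

```text
time: 8.38
eef_pos: [0.5894, -0.0183, 0.1695]
tcp_rot: [0.056, 2.51, -0.018]
wrist_force: [-4.4, 1.0, -6.3]
width: -0.0
grasp_force: 3.9
```

```bash
python3 -c "
from h import *
delta(goal(tilt=36,back=-.018))
a,_=manip.read_camera('scene')
f=lambda i:cv2.resize(i[:,:,::-1],None,fx=5,fy=5,interpolation=cv2.INTER_CUBIC)
cv2.imwrite('pics/in2.png',f(a[160:260,250:360]))"
```

```text
rot [0.0014 0.0025 0.001 ] lin after rot [0.0172 0.     0.0259] lin now [ 0.0173 -0.      0.0258] p [ 0.5894 -0.0183  0.1695] goal [ 0.5907 -0.0183  0.1384] F [-4.3977  1.0365 -6.2517] q [-0.3415 -0.7701 -0.887   0.8444  0.174  -0.2422] t 8.3833
```

View pics/in2.png

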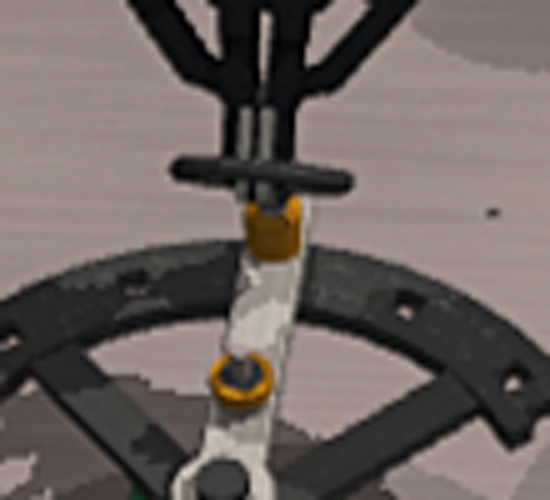

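Call:
step_arm:
  rows:
    - {"linear": [-0.0012, 0, -0.0016], "rot": [0, 0, 0], "claw": 0}
    - {"linear": [-0.0012, 0, -0.0016], "rot": [0, 0, 0], "claw": 0}
    - {"linear": [-0.0012, 0, -0.0016], "rot": [0, 0, 0], "claw": 0}
    - {"linear": [-0.0012, 0, -0.0016], "rot": [0, 0, 0], "claw": 0}
    - {"linear": [-0.0012, 0, -0.0016], "rot": [0, 0, 0], "claw": 0}
    - {"linear": [0, 0, 0], "rot": [0, 0, 0], "claw": 0}
    - {"linear": [0, 0, 0], "rot": [0, 0, 0], "claw": 0}
    - {"linear": [0, 0, 0], "rot": [0, 0, 0], "claw": 0}

```text
time: 9.1
eef_pos: [0.5895, -0.0183, 0.1795]
tcp_rot: [0.056, 2.51, -0.018]
wrist_force: [-6.5, 0.8, -7.2]
width: -0.0002
grasp_force: 4.7
```

```bash
python3 -c "
from h import *
delta(goal(tilt=36,back=-.018))
a,_=manip.read_camera('scene');d=_
f=lambda i:cv2.resize(i[:,:,::-1],None,fx=5,fy=5,interpolation=cv2.INTER_CUBIC)
cv2.imwrite('pics/in3.png',f(a[160:260,250:360]))
# ring bar height: rows 180-205, cols 282-322
for u in (286,290,314,318):
  for v in range(186,202):
    if d[v,u]>0:
      p=px2w('scene',(u,v),d[v,u])
      if p[2]>.13: print(u,v,p); break
d0=np.load('scene0.npy');
for u in (286,290,314,318):
  for v in range(186,206):
    if d0[v,u]>0:
      p=px2w('scene',(u,v),d0[v,u])
      if p[2]>.13: print('start',u,v,p); break
"
```

```text
rot [0.0014 0.0023 0.001 ] lin after rot [0.0232 0.     0.0339] lin now [ 0.0232 -0.      0.0339] p [ 0.5895 -0.0183  0.1795] goal [ 0.5907 -0.0183  0.1384] F [-6.5233  0.7953 -7.2287] q [-0.3414 -0.7706 -0.869   0.863   0.1739 -0.2421] t 9.1
286 188 [ 0.5944 -0.0457  0.1871]
290 188 [ 0.5997 -0.037   0.1925]
314 190 [0.5949 0.0089 0.1858]
318 191 [0.5898 0.0162 0.1789]
start 286 194 [ 0.595  -0.0466  0.1717]
start 290 194 [ 0.597  -0.0383  0.1741]
start 314 196 [0.5952 0.0087 0.1701]
start 318 197 [0.5887 0.0159 0.1618]
```

View pics/in3.png

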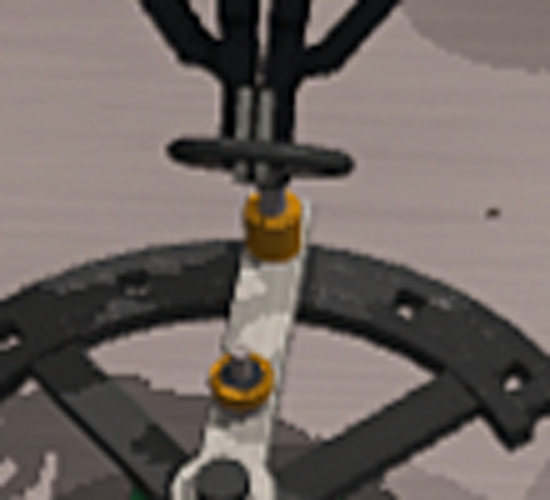

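Call:
step_arm:
  rows:
    - {"linear": [-0.0006, 0, -0.0008], "rot": [0, 0, 0], "claw": 0}
    - {"linear": [0, 0.0016, 0], "rot": [0.0088, 0, 0.0121], "claw": 0}
    - {"linear": [-0.0001, 0.0032, 0], "rot": [0.0176, 0, 0.0243], "claw": 0}
    - {"linear": [-0.0001, 0.0032, 0], "rot": [0.0176, 0, 0.0243], "claw": 0}
    - {"linear": [-0.0001, 0.0032, 0], "rot": [0.0176, 0, 0.0243], "claw": 0}
    - {"linear": [-0.0001, 0.0032, 0], "rot": [0.0176, 0, 0.0243], "claw": 0}
    - {"linear": [0, 0.0016, 0], "rot": [0.0088, 0, 0.0121], "claw": 0}
    - {"linear": [0, 0, 0], "rot": [0, 0, 0], "claw": 0}

```text
time: 9.82
eef_pos: [0.5915, -0.0015, 0.1806]
tcp_rot: [0.244, 2.501, -0.077]
wrist_force: [-5.9, 0.7, -7.3]
width: -0.0002
grasp_force: 4.7
```

```bash
cat >> h.py <<'E'
def arm_angle(c):
    im,d=manip.read_camera(c);m=manip.camera_model(c);K=np.array(m["K"]);v,u=np.nonzero(d>0)
    p=(np.linalg.inv(K)@np.vstack([u,v,np.ones(len(u))]))*d[v,u]
    P=(np.array(m["R"]).T@(p-np.array(m["t"])[:,None])).T
    q=P[:,:2]-PIV;r=np.hypot(*q.T);a=np.arctan2(q[:,1],-q[:,0])-0.046
    off=.098-.0022 if c=="scene" else .0973
    s=(abs(P[:,2]-off)<.004)&(r>.06)&(r<.12)&(abs(a)<1)
    # arm angle: mid of edges per radius ring
    out=[]
    for lo in np.arange(.06,.12,.01):
        k=s&(r>=lo)&(r<lo+.01)
        if k.sum()>15: out.append((round(lo,2),int(k.sum()),round((a[k].min()+a[k].max())/2,3),round(np.ptp(a[k])*(lo+.005),3)))
    R=P[(r>.08)&(r<.16)&(P[:,2]>.12)&(abs(a)<1)]
    print(c,out); return im,d
E
python3 -c "
from h import *
o=manip.observe();p=o['eef_pos'];print(np.arctan2(p[1]-PIV[1],PIV[0]-p[0])-.046)
delta(goal(swing=.436,tilt=36,back=-.018,lift=.041))
arm_angle('scene')
for r in manip.tip_of('scene','bearing_on_arm')[:2]:
  b=ray_z('scene',r['uv'],.11);print(b,np.arctan2(b[1]-PIV[1],PIV[0]-b[0])-.046)
arm_angle('top')
"
```

```text
0.1564319128722902
rot [0.1707 0.0017 0.2321] lin after rot [ 0.003   0.0297 -0.0008] lin now [-0.0039  0.0293  0.0043] p [ 0.5915 -0.0015  0.1806] goal [0.6027 0.0261 0.1794] F [-5.9038  0.6969 -7.2906] q [-0.237  -0.7534 -0.86    0.8344  0.0266 -0.034 ] t 9.8167
scene [(np.float64(0.07), 23, np.float64(0.216), np.float64(0.02)), (np.float64(0.08), 47, np.float64(0.173), np.float64(0.025)), (np.float64(0.09), 50, np.float64(0.164), np.float64(0.026)), (np.float64(0.1), 44, np.float64(0.164), np.float64(0.026)), (np.float64(0.11), 45, np.float64(0.163), np.float64(0.025))]
[ 0.6502 -0.0074  0.11  ] 0.27879699454151635
top [(np.float64(0.06), 83, np.float64(0.156), np.float64(0.026)), (np.float64(0.07), 52, np.float64(0.157), np.float64(0.026))]
```

Call:
step_arm:
  rows:
    - {"linear": [0, 0.0019, 0], "rot": [0.0103, 0, 0.0142], "claw": 0}
    - {"linear": [-0.0001, 0.0038, 0], "rot": [0.0206, 0, 0.0283], "claw": 0}
    - {"linear": [-0.0001, 0.0038, 0], "rot": [0.0206, 0, 0.0283], "claw": 0}
    - {"linear": [-0.0001, 0.0038, 0], "rot": [0.0206, 0, 0.0283], "claw": 0}
    - {"linear": [-0.0001, 0.0038, 0], "rot": [0.0206, 0, 0.0283], "claw": 0}
    - {"linear": [0, 0.0019, 0], "rot": [0.0103, 0, 0.0142], "claw": 0}
    - {"linear": [0, 0, 0], "rot": [0, 0, 0], "claw": 0}
    - {"linear": [0, 0, 0], "rot": [0, 0, 0], "claw": 0}

```text
time: 10.63
eef_pos: [0.5969, 0.0168, 0.1808]
tcp_rot: [0.461, 2.475, -0.147]
wrist_force: [-5.3, 2.2, -7.1]
width: -0.0002
grasp_force: 4.6
```

```bash
python3 -c "
from h import *
o=manip.observe();p=o['eef_pos'];print(np.arctan2(p[1]-PIV[1],PIV[0]-p[0])-.046,np.hypot(*(p[:2]-PIV)))
delta(goal(swing=.436,tilt=36,back=-.018,lift=.041))
arm_angle('scene')
arm_angle('top')
"
```

```text
0.33400913362287504 0.10777711665842168
rot [0.0691 0.0014 0.0913] lin after rot [0.0001 0.011  0.0016] lin now [-0.0008  0.0108  0.0023] p [0.5969 0.0168 0.1808] goal [0.6027 0.0261 0.1794] F [-5.27    2.2162 -7.1273] q [-0.1195 -0.6644 -0.8038  0.816  -0.1434  0.2031] t 10.6333
scene [(np.float64(0.07), 34, np.float64(0.38), np.float64(0.022)), (np.float64(0.08), 50, np.float64(0.348), np.float64(0.025)), (np.float64(0.09), 42, np.float64(0.35), np.float64(0.027)), (np.float64(0.1), 46, np.float64(0.343), np.float64(0.026)), (np.float64(0.11), 46, np.float64(0.34), np.float64(0.027))]
top [(np.float64(0.06), 82, np.float64(0.331), np.float64(0.027)), (np.float64(0.07), 66, np.float64(0.333), np.float64(0.027))]
```

Call:
step_arm:
  rows:
    - {"linear": [0, 0.0021, 0], "rot": [0.0118, 0, 0.0162], "claw": 0}
    - {"linear": [-0.0001, 0.0032, 0], "rot": [0.0176, 0, 0.0243], "claw": 0}
    - {"linear": [-0.0001, 0.0032, 0], "rot": [0.0176, 0, 0.0243], "claw": 0}
    - {"linear": [0, 0.0021, 0], "rot": [0.0118, 0, 0.0162], "claw": 0}
    - {"linear": [0, 0, 0], "rot": [0, 0, 0], "claw": 0}
    - {"linear": [0, 0, 0], "rot": [0, 0, 0], "claw": 0}
    - {"linear": [0, 0, 0], "rot": [0, 0, 0], "claw": 0}
    - {"linear": [0, 0, 0], "rot": [0, 0, 0], "claw": 0}

```text
time: 11.4
eef_pos: [0.6012, 0.0263, 0.1809]
tcp_rot: [0.585, 2.453, -0.187]
wrist_force: [-5.2, 3.0, -7.1]
width: 0.0006
grasp_force: 4.7
```

```bash
python3 -c "
from h import *
o=manip.observe();p=o['eef_pos'];print(np.arctan2(p[1]-PIV[1],PIV[0]-p[0])-.046,np.hypot(*(p[:2]-PIV)))
delta(goal(swing=.436,tilt=36,back=-.018,lift=.041))
arm_angle('scene')
arm_angle('top')
"
```

```text
0.4308531576344396 0.10778337966444802
rot [0.0105 0.0013 0.0101] lin after rot [-0.0002  0.0006  0.002 ] lin now [-0.0002  0.0005  0.002 ] p [0.6012 0.0263 0.1809] goal [0.6027 0.0261 0.1794] F [-5.1939  3.0239 -7.1467] q [-0.0592 -0.589  -0.7515  0.8183 -0.2341  0.3379] t 11.4
scene [(np.float64(0.06), 16, np.float64(0.585), np.float64(0.01)), (np.float64(0.07), 39, np.float64(0.444), np.float64(0.026)), (np.float64(0.08), 48, np.float64(0.439), np.float64(0.026)), (np.float64(0.09), 49, np.float64(0.449), np.float64(0.027)), (np.float64(0.1), 47, np.float64(0.439), np.float64(0.028)), (np.float64(0.11), 40, np.float64(0.442), np.float64(0.024))]
top [(np.float64(0.06), 84, np.float64(0.423), np.float64(0.027)), (np.float64(0.07), 75, np.float64(0.434), np.float64(0.027)), (np.float64(0.1), 16, np.float64(0.329), np.float64(0.005))]
```

Call:
step_arm:
  rows:
    - {"linear": [0.0012, 0, 0.0016], "rot": [0, 0, 0], "claw": 0}
    - {"linear": [0.0012, 0, 0.0016], "rot": [0, 0, 0], "claw": 0}
    - {"linear": [0.0012, 0, 0.0016], "rot": [0, 0, 0], "claw": 0}
    - {"linear": [0.0012, 0, 0.0016], "rot": [0, 0, 0], "claw": 0}
    - {"linear": [0.0006, 0, 0.0008], "rot": [0, 0, 0], "claw": 0}
    - {"linear": [0, 0, 0], "rot": [0, 0, 0], "claw": 0}
    - {"linear": [0, 0, 0], "rot": [0, 0, 0], "claw": 0}
    - {"linear": [0, 0, 0], "rot": [0, 0, 0], "claw": 0}

```text
time: 12.17
eef_pos: [0.6013, 0.0262, 0.1722]
tcp_rot: [0.586, 2.453, -0.187]
wrist_force: [-5.8, 3.4, -7.1]
width: 0.0002
grasp_force: 4.5
```

Call:
step_arm:
  rows:
    - {"linear": [0.0018, 0, 0.0024], "rot": [0, 0, 0], "claw": 0}
    - {"linear": [0.0018, 0, 0.0024], "rot": [0, 0, 0], "claw": 0}
    - {"linear": [0.0018, 0, 0.0024], "rot": [0, 0, 0], "claw": 0}
    - {"linear": [0.0018, 0, 0.0024], "rot": [0, 0, 0], "claw": 0}
    - {"linear": [0.0018, 0, 0.0024], "rot": [0, 0, 0], "claw": 0}
    - {"linear": [0.0018, 0, 0.0024], "rot": [0, 0, 0], "claw": 0}
    - {"linear": [0.0018, 0, 0.0024], "rot": [0, 0, 0], "claw": 0}
    - {"linear": [0, 0, 0], "rot": [0, 0, 0], "claw": 0}

```text
time: 12.83
eef_pos: [0.6019, 0.0254, 0.1523]
tcp_rot: [0.587, 2.449, -0.189]
wrist_force: [-0.9, 0.3, -0.7]
width: 0.0001
grasp_force: 0.0
```

```bash
python3 -c "
from h import *
delta(goal(swing=.436,tilt=36,back=-.018,lift=.006))
a,d=arm_angle('scene')
arm_angle('top')
f=lambda i:cv2.resize(i[:,:,::-1],None,fx=5,fy=5,interpolation=cv2.INTER_CUBIC)
cv2.imwrite('pics/in4.png',f(a[160:270,250:370]))
m=manip.camera_model('scene');K=np.array(m['K']);v,u=np.nonzero(d>0)
P=(np.array(m['R']).T@((np.linalg.inv(K)@np.vstack([u,v,np.ones(len(u))]))*d[v,u]-np.array(m['t'])[:,None])).T
"
```

```text
rot [0.0094 0.0049 0.0087] lin after rot [0.0043 0.001  0.0066] lin now [0.0044 0.001  0.0066] p [0.6019 0.0254 0.1523] goal [0.6027 0.0261 0.1444] F [-0.9202  0.3163 -0.7002] q [-0.0595 -0.578  -0.7979  0.7577 -0.2361  0.3382] t 12.8333
scene [(np.float64(0.07), 37, np.float64(0.448), np.float64(0.026)), (np.float64(0.08), 47, np.float64(0.438), np.float64(0.026)), (np.float64(0.09), 49, np.float64(0.445), np.float64(0.025)), (np.float64(0.1), 47, np.float64(0.438), np.float64(0.027)), (np.float64(0.11), 47, np.float64(0.444), np.float64(0.025))]
top [(np.float64(0.06), 88, np.float64(0.423), np.float64(0.027)), (np.float64(0.07), 91, np.float64(0.431), np.float64(0.027))]
```

View pics/in4.png

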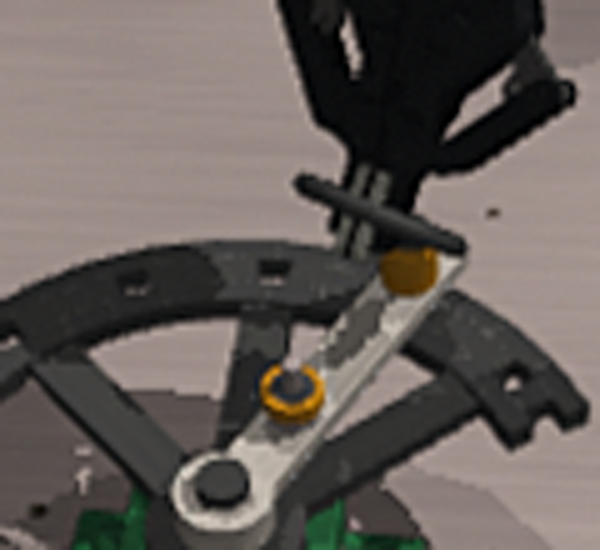

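The picture shows the arm one hole over, with the collar at (410,270) covering its hole. The ring sits down on the collar and the force has dropped away. I'll centre the fingers in the opening and withdraw.

Call:
step_arm:
  rows:
    - {"linear": [0.002, 0.0005, 0.003], "rot": [0, 0, 0], "claw": 0}
    - {"linear": [0.002, 0.0005, 0.003], "rot": [0, 0, 0], "claw": 0}
    - {"linear": [0, 0, -0.003], "rot": [0, 0, 0], "claw": 0}
    - {"linear": [0, 0, -0.008], "rot": [0, 0, 0], "claw": 0}
    - {"linear": [0, 0, -0.01], "rot": [0, 0, 0], "claw": 0}
    - {"linear": [0, 0, -0.01], "rot": [0, 0, 0], "claw": 0}
    - {"linear": [0, 0, -0.01], "rot": [0, 0, 0], "claw": 0}
    - {"linear": [0, 0, 0], "rot": [0, 0, 0], "claw": 0}

```text
time: 13.6
eef_pos: [0.581, 0.0378, 0.1815]
tcp_rot: [0.586, 2.447, -0.188]
wrist_force: [0.1, 0.3, 0.8]
width: -0.0001
grasp_force: 0.0
```

```bash
python3 -c "
from h import *
delta(goal(swing=.436,tilt=36,back=.1))"
```

```text
rot [0.0109 0.0077 0.0085] lin after rot [ 0.0054 -0.0003 -0.0687] lin now [ 0.0049  0.0005 -0.0688] p [0.581  0.0378 0.1815] goal [0.5412 0.0583 0.2339] F [0.0992 0.2728 0.7741] q [-0.0334 -0.6616 -0.7992  0.8421 -0.2504  0.3599] t 13.6
```

Call:
step_arm:
  rows:
    - {"linear": [0, 0, -0.01], "rot": [0, 0, 0], "claw": 0}
    - {"linear": [0, 0, -0.01], "rot": [0, 0, 0], "claw": 0}
    - {"linear": [0, 0, -0.01], "rot": [0, 0, 0], "claw": 0}
    - {"linear": [0, 0, -0.01], "rot": [0, 0.04, 0], "claw": 0}
    - {"linear": [0, 0, -0.01], "rot": [0, 0.06, 0], "claw": 0}
    - {"linear": [0, 0, -0.01], "rot": [0, 0.06, 0], "claw": 0}
    - {"linear": [0, 0, -0.01], "rot": [0, 0.06, 0], "claw": 0}
    - {"linear": [0, 0, 0], "rot": [0, 0, 0], "claw": 0}

```text
time: 14.27
eef_pos: [0.5471, 0.0543, 0.2396]
tcp_rot: [0.638, 2.661, -0.129]
wrist_force: [1.1, 0.5, 1.2]
width: 0.0002
grasp_force: 0.0
```

```bash
python3 -c "
from h import *
delta(goal(swing=.436,tilt=36,back=.1))
a,d=arm_angle('scene')
b,_=arm_angle('top')
f=lambda i:cv2.resize(i[:,:,::-1],None,fx=4,fy=4,interpolation=cv2.INTER_CUBIC)
cv2.imwrite('pics/in5.png',np.hstack([f(a[160:290,265:365]),f(b[220:350,270:370])]))
# heights of the ring
for c,dd in(('scene',d),('top',_)):
  m=manip.camera_model(c);K=np.array(m['K']);v,u=np.nonzero(dd>0)
  P=(np.array(m['R']).T@((np.linalg.inv(K)@np.vstack([u,v,np.ones(len(u))]))*dd[v,u]-np.array(m['t'])[:,None])).T
  e=goal(swing=.436)[0][:2]; C=PIV-np.array([np.cos(PSI-.436),np.sin(PSI-.436)])*.105
  s=P[(np.hypot(*(P[:,:2]-C).T)<.034)&(P[:,2]>.115)&(P[:,2]<.21)]
  print(c,len(s),s[:,2].min(),np.percentile(s[:,2],[50,90,97]),s[:,2].max())
"
```

```text
rot [ 0.0088 -0.2151  0.0086] lin after rot [0.009  0.0008 0.0005] lin now [0.0087 0.0008 0.0024] p [0.5471 0.0543 0.2396] goal [0.5412 0.0583 0.2339] F [1.143  0.5253 1.1722] q [-0.0522 -0.5157 -0.514   1.1901 -0.1609  0.3875] t 14.2667
scene [(np.float64(0.06), 17, np.float64(0.583), np.float64(0.007)), (np.float64(0.07), 35, np.float64(0.453), np.float64(0.025)), (np.float64(0.08), 53, np.float64(0.442), np.float64(0.025)), (np.float64(0.09), 48, np.float64(0.449), np.float64(0.027)), (np.float64(0.1), 46, np.float64(0.44), np.float64(0.027)), (np.float64(0.11), 51, np.float64(0.448), np.float64(0.026))]
top [(np.float64(0.06), 85, np.float64(0.43), np.float64(0.026)), (np.float64(0.07), 89, np.float64(0.436), np.float64(0.027)), (np.float64(0.09), 67, np.float64(0.431), np.float64(0.025)), (np.float64(0.1), 97, np.float64(0.428), np.float64(0.026)), (np.float64(0.11), 94, np.float64(0.432), np.float64(0.027))]
scene 188 0.11517587315217397 [0.1715 0.1783 0.1795] 0.18104397254131327
top 545 0.11743708486815549 [0.1698 0.1794 0.1804] 0.1828641643697291
```

View pics/in5.png

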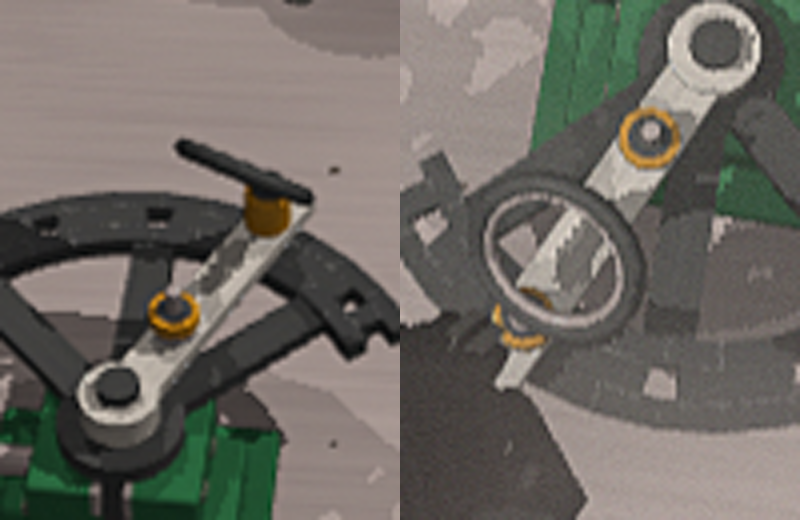

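The fingers are clear of the ring, and the ring is at its starting height (top 0.182 m, 0.183 m at the start), so the pin is home. The arm stands at about 0.435 rad.

```bash
python3 -c "
from h import *
print(manip.close_job())"
```

```text
the job is handed in; nothing more can be done
None
```

I lifted the pin with a shut fingertip inside the ring and swung the arm one hole towards the yo-yo (vise +y, about 0.435 rad). The pin sprang home there, I withdrew, nothing loose was touched, and the job is handed in; no verdict was shown.

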